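Slide the loaded paint tray into the empty bench holder

TASK

Slide the loaded plywood tray, far end first, into the empty one of the two slotted wooden holders at the back of the bench until it is fully home against the back stop. Keep everything in the tray, with both jars standing upright in their lane, and leave the other things on the bench where they are.

Things in the scene. Friction and masses are not known exactly. Their poses are not given: they have to be found in the camera images.
- tray: plywood tray on the bench in front of the holders, 130 (x) x 150 (y) mm; origin at the centre of its underside, x to its far end, z up. Side and far walls 26 mm high, 6 mm thick; floor 5 mm thick. Two 20 mm high dividers at y = -24 and +24 mm make three lanes; the jars stand in the middle one. About 0.6 kg with its load
- tray_far (a point): middle of the top edge of the tray's far wall: x = +62, y = 0, z = +26 mm in the tray's frame
- tray_near (a point): middle of the top edge of the tray's near wall (towards the robot), which is 38 mm high, 12 mm thick and 150 mm long: x = -59, y = 0, z = +38 mm in the tray's frame
- holder_mouth (a point): empty holder: midpoint between the near ends of its lips, at the lips' underside: x = -25, z = +32 mm in its frame (the tray's rim must pass under). The lips run from here to the stop. In front of here the side walls flare outwards as far as x = -54 mm, where they are 187 mm apart inside
- holder_stop (a point): empty holder: middle of the top edge of the near face of its back stop, x = +65, z = +50 mm in its frame; the tray's far wall touches this face when home
- holder: the empty holder: dark wooden holder fixed to the bench: two side walls 42 mm high, 158 mm apart inside, with lips reaching 12 mm inwards over the tray's rim, and a back stop. No floor, top open between the lips, 202 mm wide. x points inwards along the slot, y left, z up. Origin on the bench midway between the walls, where the tray's origin lies when fully home
- full_holder: the occupied holder, the same in shape and origin, standing beside the empty one on its left or right; it already holds a like tray with two jars, which is fixed in it
- jar_near: glass jar with a black cap and a paper band standing in the middle lane of the tray, 34 mm in diameter, 50 mm high, the one nearer the robot; origin at the centre of its underside, z up
- jar_far: glass jar with a black cap and a paper band standing in the middle lane of the tray, 34 mm in diameter, 50 mm high, the one farther from the robot; origin at the centre of its underside, z up
- folder: off-white bone folder, 86 x 16 x 6 mm, lying lengthwise in the tray's left lane; origin at the centre of its underside, x along its length
- brass_weight: small brass block, 50 x 26 x 16 mm, lying in the tray's right lane; origin at the centre of its underside, x along its length
- brush_pot: bystander: terracotta pot with brushes, 76 mm in diameter, 85 mm high (brushes to 195 mm); origin at the centre of its underside
- ink_bottle: bystander: brown glass ink jar, 50 mm in diameter, 60 mm high; origin at the centre of its underside
- water_cup: bystander: white cup, 70 mm in diameter, 65 mm high; origin at the centre of its underside
- book: bystander: red book lying flat, 120 (x) x 170 (y) x 28 mm; origin at the centre of its underside
- dish: bystander: blue dish, 90 mm in diameter, 22 mm high; origin at the centre of its underside
- tin: bystander: grey tin, 90 (x) x 60 (y) x 29 mm; origin at the centre of its underside
Not all that is in view belongs to the job. Leave any turquoise look-alike of the jar_near alone. Several things have the shape of the brass_weight; the one meant has the colours described above.

How it is judged (in metres and radians):
At the end, for the whole second after the job is handed in: The tray lies flat in the empty holder, far end inwards, within 8 mm of fully home along the slot, 10 mm across and 0.08 rad in line; both jars upright within 0.2 rad on the floor of the middle lane; bone folder and brass block still in the tray; all at rest (x of tray in the frame of holder between -0.008 and 0.008 m and y of tray in the frame of holder between -0.01 and 0.01 m and z of tray in the frame of holder between -0.006 and 0.006 m and angle between the x axis of tray and the x axis of holder, either way round below 0.08 rad and x of tray_far in the frame of holder above 0.04 m and angle between tray's own z axis and vertical below 0.06 rad and linear speed of each of tray, jar_near, jar_far below 0.02 m/s and x of jar_near in the frame of tray between -0.06 and 0.06 m and y of jar_near in the frame of tray between -0.022 and 0.022 m and z of jar_near in the frame of tray between -0.005 and 0.012 m and angle between each of jar_near, jar_far's own z axis and vertical below 0.2 rad and x of jar_far in the frame of tray between -0.06 and 0.06 m and y of jar_far in the frame of tray between -0.022 and 0.022 m and z of jar_far in the frame of tray between -0.005 and 0.012 m and x of folder in the frame of tray between -0.06 and 0.06 m and y of folder in the frame of tray between -0.075 and 0.075 m and z of folder in the frame of tray between -0.005 and 0.03 m and x of brass_weight in the frame of tray between -0.06 and 0.06 m and y of brass_weight in the frame of tray between -0.075 and 0.075 m and z of brass_weight in the frame of tray between -0.005 and 0.03 m); the robot touches nothing.
It fails at once if a jar on the tray is tipped over (angle between any of jar_near, jar_far's own z axis and vertical above 0.7 rad).
It fails at once if a bystander on the bench is pushed more than 30 mm away or tipped over (distance of any of brush_pot, ink_bottle, water_cup, book, dish, tin from where it was at the start of the episode above 0.03 m or angle between any of brush_pot, ink_bottle, water_cup, book, dish, tin's own z axis and vertical above 0.5 rad).
It also fails if it takes over 67 s, if anything falls off the work surface, if the arm or the gripper's body presses on something with over 40 N, if the wrist force passes 120 N, or if a joint passes its speed limit or range.

ROBOT

A 6-joint arm with a two-finger parallel gripper is mounted at the origin on the work surface. World frame = base frame: x ahead of the robot, y to its left, z up, the work surface at z = 0. Lengths are in mm, angles in rad, forces in N, time in s.
With the tool pointing down it reaches from about 275 to 1000 mm from the base axis. Payload 8.4 kg.
Tool frame: the origin (TCP) lies between the finger pads; the fingertips stand r.nose_length ahead of it and the grasp point (between the pads) lies 8 mm behind it (r.nose_length is the distance from the TCP to the fingertips, in mm); y points along the fingers, x is the direction in which the jaws open and shut, and the axes are right-handed (so a half turn about y gives the same grasp; the last joint's range is limited). The gripper opens to 85 mm and grips with 20 to 120 N. Pads are 22 mm wide; open, the fingers measure 114 mm over their backs; the gripper's body (76 mm by 85 mm) begins 54 mm behind the grasp point. The pads swing forward as they close: fully open they stand 13 mm farther back than shut.
Start: joints at [1.261, 0.353, 1.633, -0, 1.155, -0.002], TCP at [189.35, 595.629, 242.281] pointing down, gripper open.
Joint ranges: [-2.63, 2.63], [-0.92, 2.1], [0.06, 2.66], [-1.3, 4.44], [0, 2.69], [-3.02, 3.02]. Speed limits (rad/s): [2.22, 2.22, 2.79, 3.14, 3.14, 3.14].

INTERFACE

Orientations are given as [roll, pitch, yaw] about the fixed x, y, z axes, in that order (R = Rz(yaw) Ry(pitch) Rx(roll)).
In Python, from rig import r, cams, order gives the robot as it stands. The module is installed in compiled form; this text tells all that it offers.
- The arm moves only by the shell command python3 -m crank 'ROWS' [FORCE]. ROWS is JSON, a list of rows, each a list of 7 numbers: the turn, a rotation vector about the tool's x, y, z in degrees, then the shift along the tool's x, y, z in cm, then the opening, from -1 (shut) to 1 (fully open). A call has exactly 10 rows; each row shifts and turns the pose as measured when the row begins, along the tool's axes as they then stand; what a row does not reach is not made up. A row lasts 1/12 s, in which the tool goes at most 41.7 mm and 7.16 degrees, less where a joint would pass 70% of its speed; a pose out of reach is approached as far as the arm can. A call with a gripper value outside its range is refused whole. The fingers move at their own pace and stop on an object; FORCE is the grip in N (left out, the last holds). Time passes only in rows, so rows that do not move let the fingers close, or fill a call up. It gives the time, the measured TCP pose, the force and the opening at its end, in the units of the state.
- r.sense(): the state, without advancing time (a new reading comes with each control period).
- cams.grab_frame(name): name is "side" or "top"; returns the picture (420x560x3 uint8, blue, green, red); there is no depth.
- cams.camera_info(name): a dict with "intrinsics" (3x3 intrinsics, pixels), "k1" (the pictures are not rectified: a ray, as slopes to the right and down, at radius r is drawn at 1 + k1 r^2 times it, then the intrinsics apply), "view" (4x4, takes a point from world to camera coordinates). Camera axes: x right, y up, looking along -z (the intrinsics and any distortion apply to the point x, -y, -z); pixel columns grow to the right and rows downward; lengths in mm; the calibration is good to about 2 mm. A picture is of the moment at which its call begins. camera_info takes no time and is no camera call.
- order.sign_off(): hands the job in, once; it reports no verdict.
The state is a dict: "clock": time; "qpos": joint angles; "qvel": joint speeds; "joint_efforts": joint torques, N m; "eef_pos": TCP position; "tcp_rot": TCP orientation; "contact_force": force on the tool from outside, world axes, zero at the start; "wrist_torque": the same for the moment, N m; "opening": opening from 0.0 (shut) to 1.0 (fully open).
Only numpy, scipy, OpenCV 4.12 (cv2) and the standard library are available. Lean on these libraries where they do the work, as an engineer would, in place of code of your own. Each camera call takes 0.05 s, during which the arm holds its last target.

## Working session

There is one attempt and no reset: what is moved stays moved. The work goes in short steps, Python scripts to look and compute and a shell command to move; the robot and the scene stay as the last step left them, time stands still between calls to the robot, and variables do not carry over. Pictures are saved under pics/ and viewed, and the job is handed in when it is done.

```bash
mkdir -p pics
python3 - <<'E'
from rig import r,cams,order
import cv2
for n in("top","side"):
    cv2.imwrite(f"pics/{n}0.png",cams.grab_frame(n)); i=cams.camera_info(n); print(n,i)
print(r.sense(), r.nose_length)
E
```

```text
top {'intrinsics': array([[445.42273767,   0.        , 275.5010472 ],
       [  0.        , 445.42273767, 208.67620058],
       [  0.        ,   0.        ,   1.        ]]), 'k1': 0.019188283241791854, 'view': array([[-1.96541970e-02, -9.99777617e-01, -7.64386732e-03,
        -1.60011442e+01],
       [ 9.86369037e-01, -2.06387331e-02,  1.63248785e-01,
        -5.68302262e+02],
       [-1.63370241e-01, -4.33115026e-03,  9.86555323e-01,
        -1.29632306e+03],
       [ 0.00000000e+00,  0.00000000e+00,  0.00000000e+00,
         1.00000000e+00]])}
side {'intrinsics': array([[469.89271327,   0.        , 282.93660178],
       [  0.        , 469.89271327, 209.16652533],
       [  0.        ,   0.        ,   1.        ]]), 'k1': -0.025923774312201053, 'view': array([[ 8.70739349e-01, -4.91585679e-01, -1.25102539e-02,
        -4.84753425e+02],
       [ 2.73649864e-01,  4.63261321e-01,  8.42914408e-01,
        -1.88403046e+02],
       [-4.08569135e-01, -7.37382172e-01,  5.37902216e-01,
        -9.27739974e+02],
       [ 0.00000000e+00,  0.00000000e+00,  0.00000000e+00,
         1.00000000e+00]])}
{'clock': 0.1, 'qpos': array([ 1.26058871e+00,  3.53558505e-01,  1.63403999e+00, -1.47683131e-05,
        1.15520736e+00, -2.38949437e-03]), 'qvel': array([ 0.00148792, -0.00082282, -0.00257815,  0.00219403,  0.00206263,
        0.00143103]), 'joint_efforts': array([ 5.06560209e-04, -6.06349111e+01, -3.42820644e+01,  1.56578249e-04,
        3.94456292e-03,  2.54639428e-05]), 'eef_pos': array([189.23735048, 595.23940332, 241.65794016]), 'tcp_rot': array([-1.57080693e+00,  1.21322979e-03,  1.26298416e+00]), 'contact_force': array([ 0.36686727,  0.11723407, -0.17835736]), 'wrist_torque': array([-0.00211902,  0.03700361,  0.04956948]), 'opening': 0.9990091723814637} 11.0
```

View pics/top0.png

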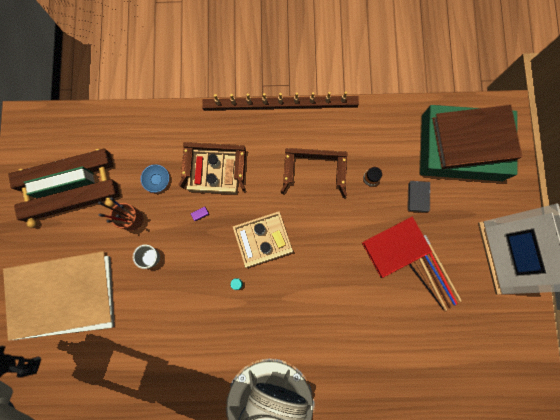

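View pics/side0.png

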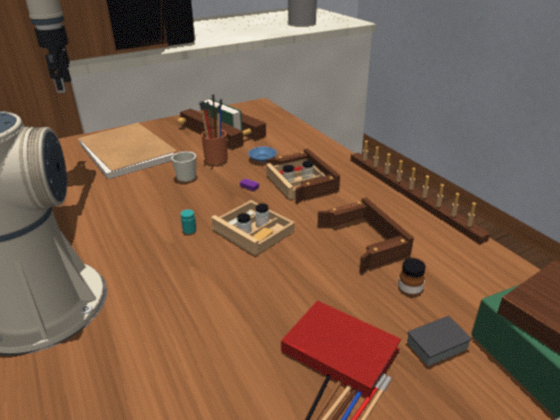

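```bash
cat > h.py <<'E'
import numpy as np, cv2
from rig import r,cams,order
def proj(n,P):
    i=cams.camera_info(n);V=i['view'];P=np.atleast_2d(P)
    c=P@V[:3,:3].T+V[:3,3]; s=np.c_[c[:,0]/-c[:,2],-c[:,1]/-c[:,2]]
    s=s*(1+i['k1']*(s**2).sum(1,keepdims=True)); K=i['intrinsics']
    return s*[K[0,0],K[1,1]]+K[:2,2]
def back(n,uv,z):
    i=cams.camera_info(n);V=i['view'];K=i['intrinsics'];uv=np.atleast_2d(uv).astype(float)
    d=(uv-K[:2,2])/[K[0,0],K[1,1]]; s=d.copy()
    for _ in range(20): s=d/(1+i['k1']*(s**2).sum(1,keepdims=True))
    ray=np.c_[s[:,0],-s[:,1],-np.ones(len(s))]@V[:3,:3]; C=-V[:3,:3].T@V[:3,3]
    t=(z-C[2])/ray[:,2]; return C+ray*t[:,None]
def crop(n,x0,y0,x1,y1,f,out,im=None):
    im=cams.grab_frame(n) if im is None else im
    cv2.imwrite(out,cv2.resize(im[y0:y1,x0:x1],None,fx=f,fy=f,interpolation=cv2.INTER_CUBIC))
E
python3 - <<'E'
from h import *
a=cv2.imread('pics/top0.png');b=cv2.imread('pics/side0.png')
crop('top',225,140,360,275,5,'pics/a.png',a)
crop('top',225,140,360,225,1,'pics/x.png',a)
crop('side',200,180,420,275,3,'pics/b.png',b)
crop('top',225,205,300,275,8,'pics/c.png',a)
E
python3 - <<'E'
from h import *
im=cv2.imread('pics/top0.png'); im=im[140:275,225:360]; cv2.imwrite('pics/a2.png',cv2.resize(im,None,fx=4.4,fy=4.4,interpolation=cv2.INTER_CUBIC))
E
```

```text
(no output)
```

View pics/a2.png

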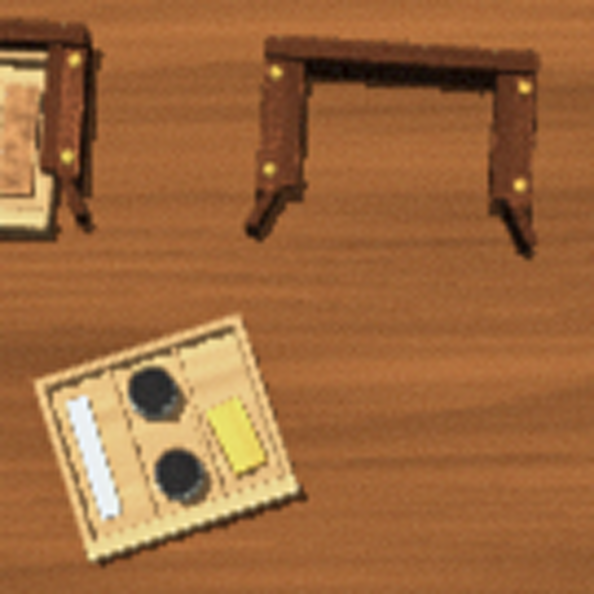

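View pics/c.png

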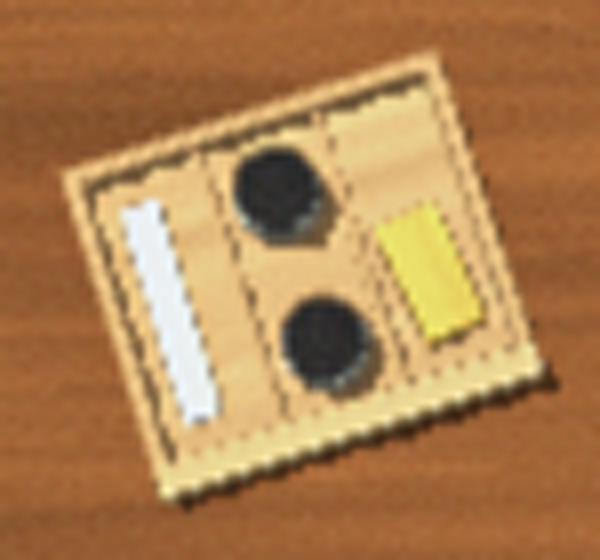

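View pics/b.png

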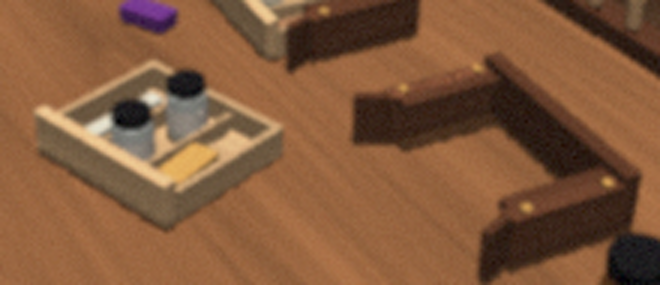

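```bash
cat > fit.py <<'E'
from h import *
from scipy.optimize import least_squares
def T(p,Q): 
    c,s=np.cos(p[2]),np.sin(p[2]); Q=np.array(Q,float)
    return np.c_[p[0]+c*Q[:,0]-s*Q[:,1],p[1]+s*Q[:,0]+c*Q[:,1],Q[:,2]]
def fit(n,Q,uv,p0):
    f=least_squares(lambda p:(proj(n,T(p,Q))-uv).ravel(),p0,x_scale=[100,100,1]); return f.x,f.fun.reshape(-1,2)
def draw(im,n,p,polys,col,x0,y0,f):
    for P in polys:
        uv=(proj(n,T(p,P))-[x0,y0]+.5)*f-.5
        cv2.polylines(im,[np.round(uv*8).astype(np.int32)],False,col,1,cv2.LINE_AA,3)
def box(x0,x1,y0,y1,z): return [(x0,y0,z),(x1,y0,z),(x1,y1,z),(x0,y1,z),(x0,y0,z)]
TR=[[(-65,-75,38),(-65,75,38),(-53,75,38),(-53,-75,38),(-65,-75,38)],[(-53,75,26),(65,75,26),(65,-75,26),(-53,-75,26)],[(-53,69,26),(59,69,26),(59,-69,26),(-53,-69,26)],[(-53,24,20),(59,24,20)],[(-53,-24,20),(59,-24,20)],[(-65,75,0),(-65,-75,0)]]
HO=[[(-25,67,42),(65,67,42)],[(-25,-67,42),(65,-67,42)],[(65,-101,50),(65,101,50)],[(-25,67,42),(-25,101,42),(65,101,42)],[(-25,-67,42),(-25,-101,42),(65,-101,42)],[(-25,79,42),(-54,93.5,42)],[(-25,-79,42),(-54,-93.5,42)]]
E
python3 - <<'E'
from fit import *
C=[-np.array(0)]
i=cams.camera_info('top')['view'];print('cam',-i[:3,:3].T@i[:3,3])
c=lambda L,f,o:(np.array(L,float)+.5)/f-.5+o
uv=c([(65,175),(435,55),(163,490),(546,368)],8,[225,205])
t,e=fit('top',[(65,75,26),(65,-75,26),(-65,75,38),(-65,-75,38)],uv,[450,20,.3]);print(t,e.round(2))
uv=c([(301,197),(490,209),(305,58),(497,72)],4.4,[225,140])
h,e=fit('top',[(-25,67,42),(-25,-67,42),(65,67,50),(65,-67,50)],uv,[600,-100,0]);print(h,e.round(2))
a=cv2.imread('pics/top0.png')[140:275,225:360];f=5.8;a=cv2.resize(a,None,fx=f,fy=f,interpolation=cv2.INTER_CUBIC)
draw(a,'top',t,TR,(255,0,0),225,140,f);draw(a,'top',h,HO,(0,255,0),225,140,f)
cv2.imwrite('pics/ov.png',a[:600]);cv2.imwrite('pics/ov2.png',a[-600:])
a=cv2.imread('pics/side0.png')[180:280,200:420];f=3.6;a=cv2.resize(a,None,fx=f,fy=f,interpolation=cv2.INTER_CUBIC)
draw(a,'side',t,TR,(255,0,0),200,180,f);draw(a,'side',h,HO,(0,255,0),200,180,f)
cv2.imwrite('pics/ovs.png',a)
E
```

```text
cam [ 348.46065458  -33.34119453 1371.54675775]
[4.80648151e+02 1.40410973e+01 2.97591703e-01] [[-0.29 -0.51]
 [ 0.26 -0.74]
 [ 0.02  0.88]
 [ 0.02  0.31]]
[ 6.65207016e+02 -1.49265487e+02 -8.31322497e-02] [[-0.69 -1.02]
 [ 0.28 -1.1 ]
 [ 0.16  1.38]
 [ 0.25  0.77]]
```

View pics/ov.png

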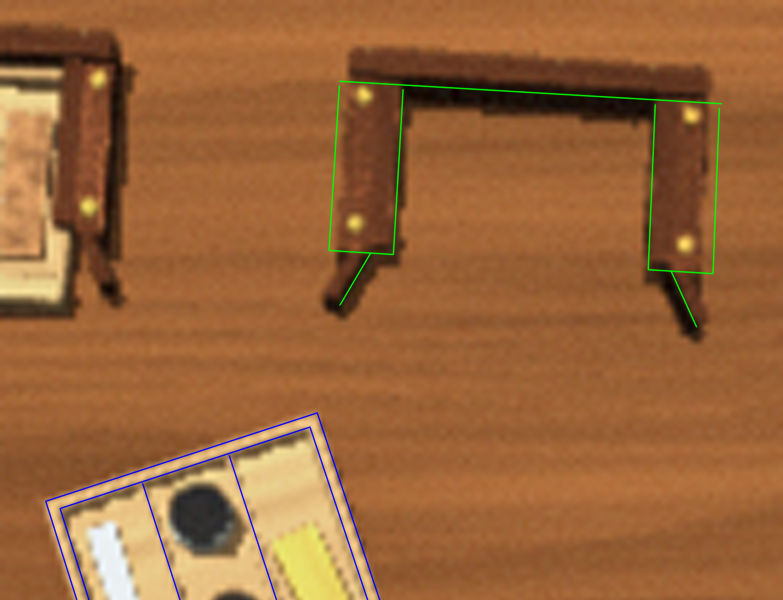

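View pics/ov2.png

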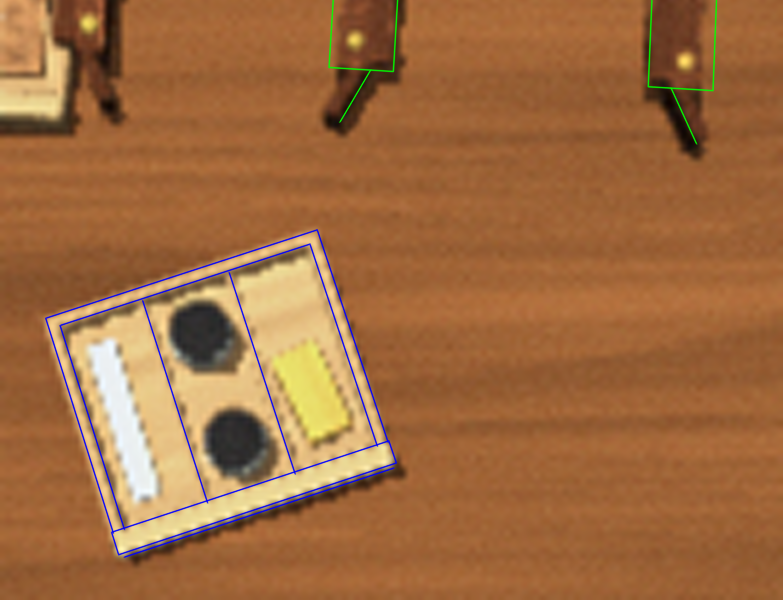

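View pics/ovs.png

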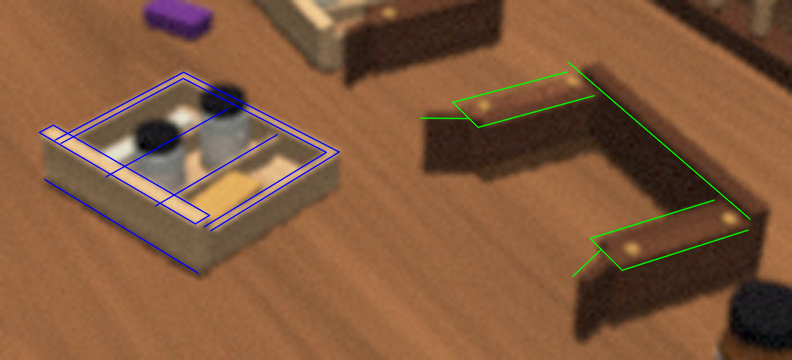

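Run:
```python
from fit import *
HO2=[[(-25,67,42),(65,67,42)],[(-25,-67,42),(65,-67,42)],[(65,-95,50),(65,95,50)],[(-25,67,42),(-25,93,42)],[(-25,-67,42),(-25,-93,42)],[(-25,79,42),(-54,93.5,42)],[(-25,-79,42),(-54,-93.5,42)]]
o=cv2.imread('pics/top0.png')[145:205,275:355];f=9
o=cv2.resize(o,None,fx=f,fy=f,interpolation=cv2.INTER_CUBIC);o=cv2.convertScaleAbs(o,alpha=1.8)
cv2.imwrite('pics/ho.png',o)
draw(o,'top',[667.5,-149.5,-.068],HO2,(0,255,0),275,145,f);cv2.imwrite('pics/ho1.png',o)
```

```text
(no output)
```

View pics/ho.png

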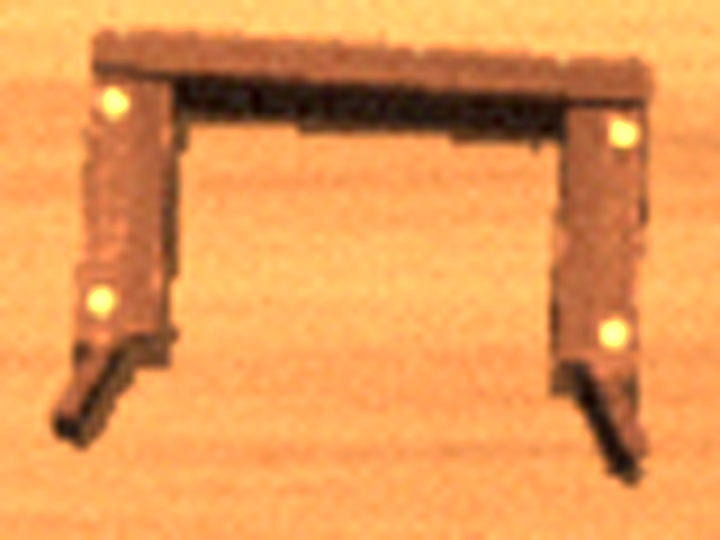

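View pics/ho1.png

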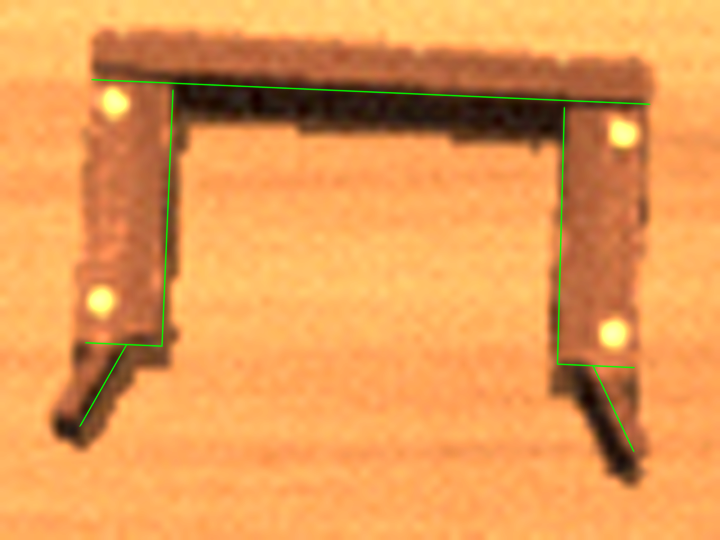

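Run:
```python
from fit import *
t=[480.6,14,.2976]
c=lambda L,f,o:(np.array(L,float)+.5)/f-.5+o
def loc(uv,z):
    w=back('top',c([uv],8,[225,205]),z)[0]; d=w[:2]-t[:2]; C,S=np.cos(t[2]),np.sin(t[2])
    return w.round(1),np.round([C*d[0]+S*d[1],-S*d[0]+C*d[1]],1)
print('near',loc((325,342),55),'far',loc((278,189),55),'brass',loc((432,272),21),'folder',loc((170,313),11))
R=T(t,[(-59,0,0)])[0];print('grip',R)
s=r.sense();print(s['eef_pos'],s['tcp_rot'])
for n,p in(('teal',(236,285)),):print(back('top',[p],50))
```

```text
near (array([451.5,   5.2,  55. ]), array([-30.4,   0.1])) far (array([508.7,  21.7,  55. ]), array([29.1, -0.8])) brass (array([479.9, -34.9,  21. ]), array([-15. , -46.5])) folder (array([467.2,  65.5,  11. ]), array([ 2.3, 53.2]))
grip [424.19346385  -3.30036646   0.        ]
[189.23735048 595.23940332 241.65794016] [-1.57080693e+00  1.21322979e-03  1.26298416e+00]
[[343.52912373  92.40180262  50.        ]]
```

```bash
cat >> h.py <<'E'
def plan(target,yaw,rows=10):
    s=r.sense();p=s['eef_pos'];R=cv2.Rodrigues(np.zeros(3))[0]
    from scipy.spatial.transform import Rotation as Ro
    R=Ro.from_euler('xyz',s['tcp_rot']);y=s['tcp_rot'][2]
    want=Ro.from_euler('xyz',[-np.pi/2,0,yaw]); rv=np.degrees((R.inv()*want).as_rotvec())
    d=R.inv().apply(np.array(target)-p)/10
    print('t',round(s['clock'],2),'pos',p.round(1),'rot',s['tcp_rot'].round(4),'F',s['contact_force'].round(1),'open',round(s['opening'],3))
    print('total rotvec deg',rv.round(2),'shift cm (tool axes now)',d.round(2))
E
python3 - <<'E'
from h import *
plan([553.5,-12.3,200],.2976)
s=r.sense()
import math
d=np.array([553.5-189.2,-12.3-595.2])/20
for k in range(10):
    y=1.263-.0965*k;c,S=math.cos(y),math.sin(y);print(round((c*d[0]+S*d[1])/10,1),round((-S*d[0]+c*d[1])/10,1))
E
```

```text
t 0.1 pos [189.2 595.2 241.7] rot [-1.5708e+00  1.2000e-03  1.2630e+00] F [ 0.4  0.1 -0.2] open 0.999
total rotvec deg [ 3.000e-02  5.531e+01 -6.000e-02] shift cm (tool axes now) [-46.86   4.22 -53.12]
-2.3 -2.7
-2.1 -2.9
-1.8 -3.1
-1.5 -3.2
-1.2 -3.3
-0.8 -3.4
-0.5 -3.5
-0.2 -3.5
0.2 -3.5
0.5 -3.5
```

```bash
python3 -m crank '[[0,5.5,0,-2.3,0,-2.7,0],[0,5.5,0,-2.1,0,-2.9,0],[0,5.5,0,-1.8,0,-3.1,0],[0,5.5,0,-1.5,0,-3.2,0],[0,5.5,0,-1.2,0,-3.3,0],[0,5.5,0,-0.8,0,-3.4,0],[0,5.5,0,-0.5,0,-3.5,0],[0,5.5,0,-0.2,0,-3.5,0],[0,5.5,0,0.2,0,-3.5,0],[0,5.5,0,0.5,0,-3.5,0]]' 40
python3 -c "
from h import *
plan([553.5,-12.3,200],.2976)"
```

```text
clock: 0.93
eef_pos: [369.2, 281.7, 237.9]
tcp_rot: [-1.572, 0.004, 0.271]
contact_force: [0.8, -0.1, -1.3]
opening: 0.499
t 0.93 pos [369.2 281.7 237.9] rot [-1.5724  0.0039  0.2705] F [ 0.8 -0.1 -1.3] open 0.499
total rotvec deg [ 0.09 -1.55 -0.23] shift cm (tool axes now) [  9.92   3.8  -33.25]
```

```bash
python3 -m crank '[[0,-1.5,0,1,0,-3.3,0],[0,0,0,1,0,-3.3,0],[0,0,0,1,0,-3.3,0],[0,0,0,1,0,-3.3,0],[0,0,0,1,0,-3.3,0],[0,0,0,1,0.5,-3.3,0],[0,0,0,1,0.5,-3.3,0],[0,0,0,1,1,-3.3,0],[0,0,0,0.8,1,-3.3,0],[0,0,0,0.8,1,-3.3,0]]'
python3 -c "
from h import *
plan([553.5,-12.3,70],.2976)"
```

```text
clock: 1.77
eef_pos: [560.9, -25.3, 197.9]
tcp_rot: [-1.573, 0.001, 0.289]
contact_force: [0.3, 0.3, 0.3]
opening: 0.504
t 1.77 pos [560.9 -25.3 197.9] rot [-1.5728e+00  1.1000e-03  2.8950e-01] F [0.3 0.3 0.3] open 0.504
total rotvec deg [ 0.11 -0.46 -0.07] shift cm (tool axes now) [-0.33 12.79  1.48]
```

```bash
python3 -m crank '[[0.1,-0.4,0,-0.1,1.6,0.7,0],[0,0,0,-0.1,1.6,0.5,0],[0,0,0,-0.1,1.6,0.2,0],[0,0,0,0,1.6,0,0],[0,0,0,0,1.6,0,0],[0,0,0,0,1.6,0,0],[0,0,0,0,1.6,0,0],[0,0,0,0,1.4,0,0],[0,0,0,0,0,0,0],[0,0,0,0,0,0,0]]'
python3 - <<'E'
from h import *
plan([553.5,-12.3,23],.2976)
crop('top',215,150,335,270,5,'pics/d1.png');crop('side',180,150,380,280,4,'pics/d2.png')
E
```

```text
clock: 2.6
eef_pos: [554.8, -21.4, 61.7]
tcp_rot: [-1.571, 0.006, 0.287]
contact_force: [0.8, -0.6, 0.1]
opening: 0.501
t 2.6 pos [554.8 -21.4  61.7] rot [-1.5711  0.0061  0.2873] F [ 0.8 -0.6  0.1] open 0.501
total rotvec deg [ 0.02 -0.59 -0.35] shift cm (tool axes now) [0.16 3.87 0.91]
```

View pics/d1.png

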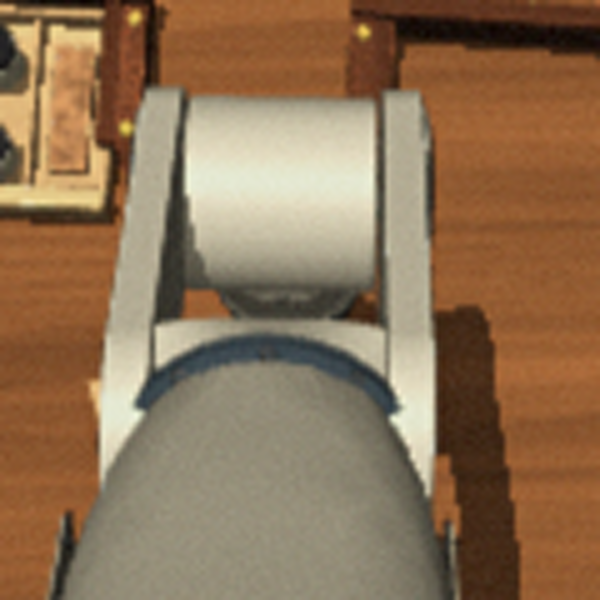

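View pics/d2.png

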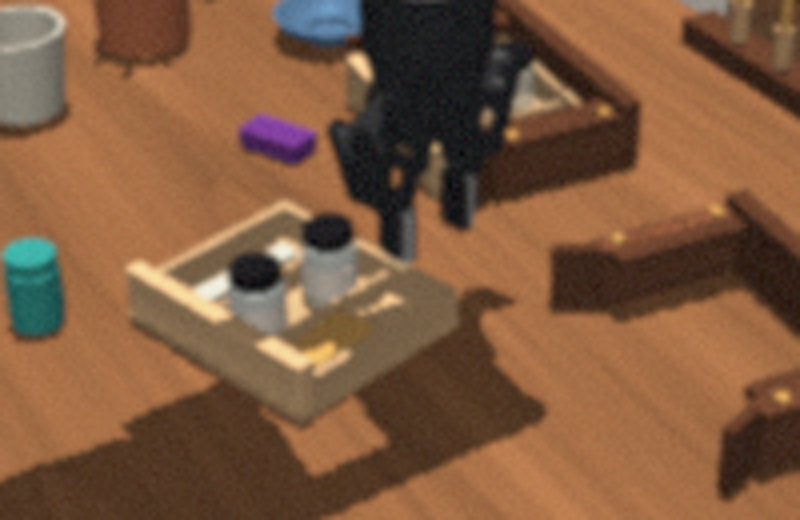

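```bash
python3 -m crank '[[0,-0.6,0,0.1,0,0.9,0],[0,0,0,0,0,0.3,0],[0,0,0,0,0.5,0,0],[0,0,0,0,0.5,0,0],[0,0,0,0,0.5,0,0],[0,0,0,0,0.5,0,0],[0,0,0,0,0.5,0,0],[0,0,0,0,0.5,0,0],[0,0,0,0,0.5,0,0],[0,0,0,0,0,0,0]]'
python3 - <<'E'
from h import *
plan([553.5,-12.3,23],.2976)
crop('side',180,150,380,280,4,'pics/e2.png')
E
```

```text
clock: 3.53
eef_pos: [554.7, -8.2, 27.2]
tcp_rot: [-1.573, -0.001, 0.299]
contact_force: [-0.1, -0.3, 0.3]
opening: 0.502
t 3.53 pos [554.7  -8.2  27.2] rot [-1.5733e+00 -6.0000e-04  2.9940e-01] F [-0.1 -0.3  0.3] open 0.502
total rotvec deg [0.14 0.1  0.04] shift cm (tool axes now) [-0.24  0.42 -0.36]
```

View pics/e2.png

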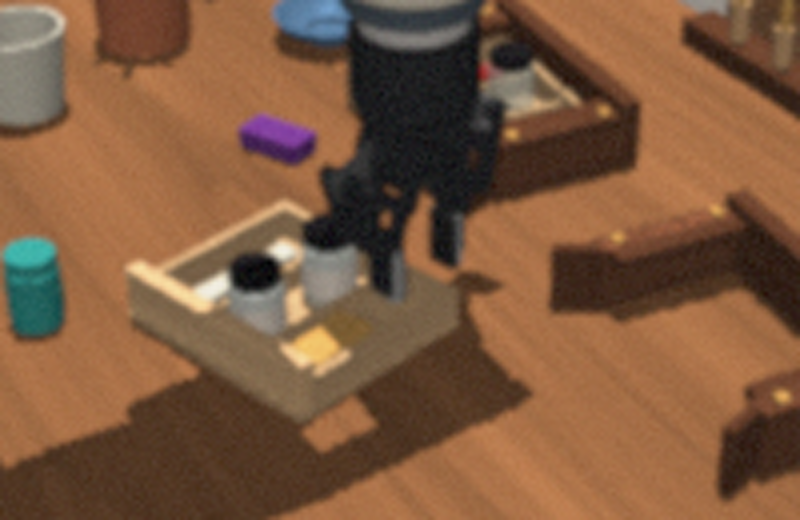

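```bash
python3 -m crank '[[0,0,0,-0.2,0.3,-0.4,0],[0,0,0,0,0.2,0,-0.2],[0,0,0,0,0,0,-0.4],[0,0,0,0,0,0,-0.6],[0,0,0,0,0,0,-0.7],[0,0,0,0,0,0,-0.8],[0,0,0,0,0,0,-0.9],[0,0,0,0,0,0,-1],[0,0,0,0,0,0,-1],[0,0,0,0,0,0,-1]]' 40
python3 - <<'E'
from h import *
plan([553.5,-12.3,23],.2976)
crop('side',180,150,380,280,4,'pics/f2.png')
E
```

```text
clock: 4.42
eef_pos: [554.4, -13.5, 22.5]
tcp_rot: [-1.574, -0.001, 0.3]
contact_force: [-0.2, -0.1, -0.8]
opening: 0.059
t 4.42 pos [554.4 -13.5  22.5] rot [-1.5739e+00 -1.4000e-03  2.9960e-01] F [-0.2 -0.1 -0.8] open 0.059
total rotvec deg [0.18 0.11 0.08] shift cm (tool axes now) [-0.05 -0.05  0.14]
```

View pics/f2.png

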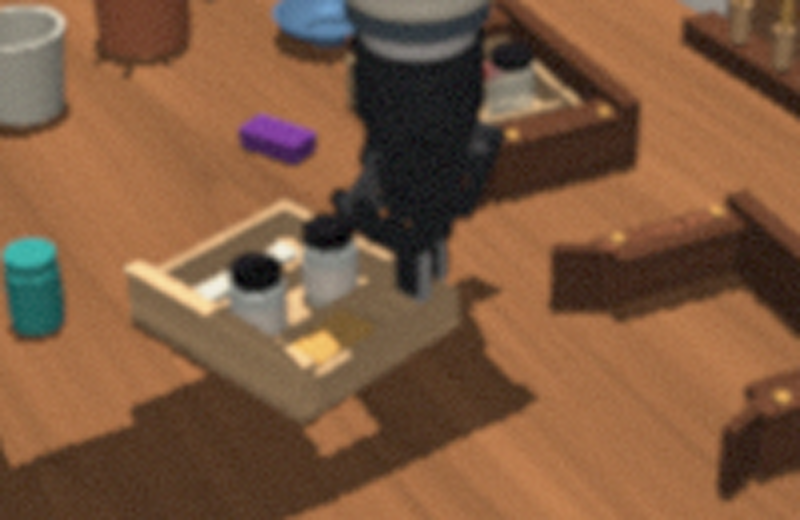

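```bash
python3 -m crank '[[0,0.5,0,0,0,-0.2,-1],[0,1,0,0,0,-0.4,-1],[0,1,0,0,0,-0.45,-1],[0,1,0,-0.05,0,-0.45,-1],[0,1,0,-0.05,0,-0.45,-1],[0,1,0,-0.05,0,-0.45,-1],[0,1,0,-0.05,0,-0.45,-1],[0,1,0,0,0,-0.45,-1],[0,1,0,0,0,-0.45,-1],[0,1,0,0,0,-0.45,-1]]' 40
python3 - <<'E'
from h import *
plan([591.9,-192.9,22.5],-.068)
crop('side',180,150,380,280,4,'pics/g2.png')
E
```

```text
clock: 5.3
eef_pos: [560.8, -57.6, 22.5]
tcp_rot: [-1.571, 0.0, 0.115]
contact_force: [-0.4, 2.8, 0.6]
opening: 0.055
t 5.3 pos [560.8 -57.6  22.5] rot [-1.5712e+00  3.0000e-04  1.1480e-01] F [-0.4  2.8  0.6] open 0.055
total rotvec deg [ 3.000e-02  1.047e+01 -1.000e-02] shift cm (tool axes now) [ 1.540e+00  1.000e-02 -1.379e+01]
```

View pics/g2.png

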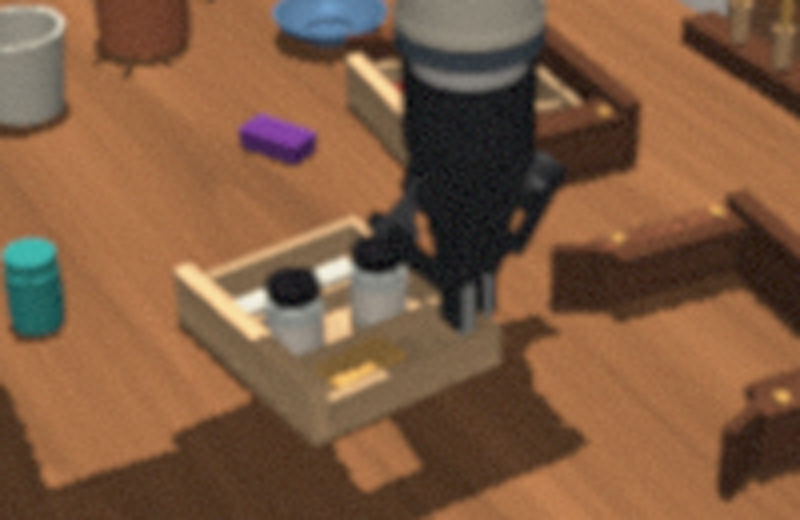

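```bash
python3 -m crank '[[0,1,0,0.05,0,-0.5,-1],[0,1,0,0.05,0,-0.6,-1],[0,1,0,0.1,0,-0.6,-1],[0,1,0,0.1,0,-0.6,-1],[0,1,0,0.15,0,-0.6,-1],[0,1,0,0.15,0,-0.6,-1],[0,1,0,0.2,0,-0.6,-1],[0,1,0,0.2,0,-0.6,-1],[0,1,0,0.2,0,-0.6,-1],[0,1,0,0.2,0,-0.6,-1]]'
python3 - <<'E'
from h import *
plan([591.9,-192.9,22.5],-.068)
E
```

```text
clock: 6.18
eef_pos: [577.0, -122.3, 22.5]
tcp_rot: [-1.571, 0.002, -0.078]
contact_force: [-2.0, 3.2, 2.3]
opening: 0.055
t 6.18 pos [ 577.  -122.3   22.5] rot [-1.571   0.0018 -0.0778] F [-2.   3.2  2.3] open 0.055
total rotvec deg [ 0.01 -0.56 -0.1 ] shift cm (tool axes now) [ 2.03  0.   -6.92]
```

```bash
python3 -m crank '[[0,-0.3,0,0.2,0,-0.6,-1],[0,-0.2,0,0.2,0,-0.7,-1],[0,0,0,0.2,0,-0.7,-1],[0,0,0,0.2,0,-0.7,-1],[0,0,0,0.2,0,-0.7,-1],[0,0,0,0.2,0,-0.7,-1],[0,0,0,0.2,0,-0.7,-1],[0,0,0,0.2,0,-0.7,-1],[0,0,0,0.2,0,-0.7,-1],[0,0,0,0,0,-0.2,-1]]'
python3 - <<'E'
from h import *
plan([591.9,-192.9,22.5],-.068)
crop('side',220,150,420,300,4,'pics/i2.png');crop('top',225,140,360,275,4.4,'pics/i1.png')
E
```

```text
clock: 7.02
eef_pos: [592.9, -195.9, 22.5]
tcp_rot: [-1.571, -0.0, -0.07]
contact_force: [0.8, 4.2, 2.3]
opening: 0.056
t 7.02 pos [ 592.9 -195.9   22.5] rot [-1.5714 -0.     -0.0704] F [0.8 4.2 2.3] open 0.056
total rotvec deg [ 0.03 -0.14  0.  ] shift cm (tool axes now) [-0.12  0.    0.3 ]
```

View pics/i2.png

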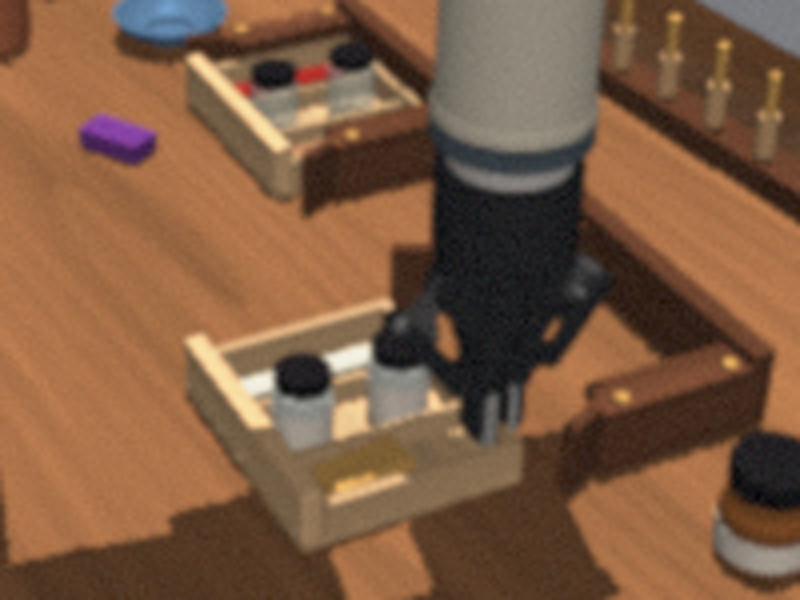

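View pics/i1.png

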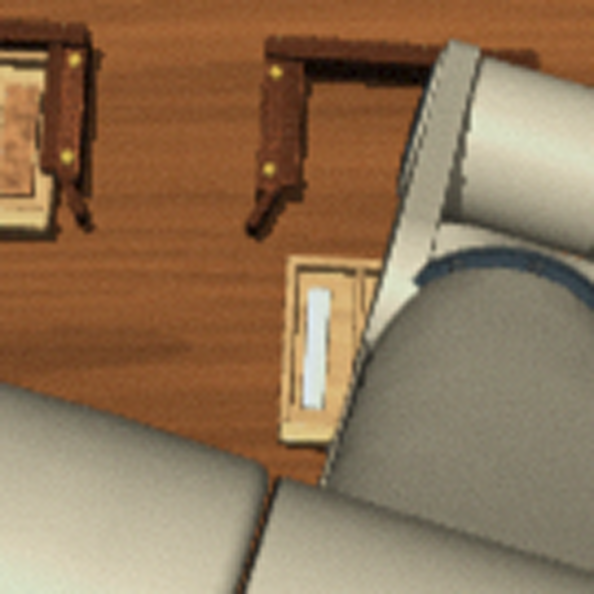

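```bash
cat > chk.py <<'E'
from fit import *
h=[668,-150,-.068]
def toh(w):
    d=np.array(w)[:2]-h[:2];C,S=np.cos(h[2]),np.sin(h[2]);return np.round([C*d[0]+S*d[1],-S*d[0]+C*d[1]],1)
E
python3 - <<'E'
from chk import *
c=lambda p:(np.array([p],float)+.5)/4.4-.5+[225,140]
print(toh(back('top',c((287,257)),26)[0]),toh(back('top',c((280.5,441)),38)[0]))
print('tcp',toh(r.sense()['eef_pos']))
E
```

```text
[-69.6  73.3] [-199.6   72.4]
tcp [-71.9 -50.6]
```

```bash
python3 -m crank '[[0,0,0,0.3,0,0.2,-1],[0,0,0,0.5,0,0.1,-1],[0,0,0,0.5,0,0,-1],[0,0,0,0.5,0,0,-1],[0,0,0,0.5,0,0,-1],[0,0,0,0.5,0,0,-1],[0,0,0,0.5,0,0,-1],[0,0,0,0.5,0,0,-1],[0,0,0,0.5,0,0,-1],[0,0,0,0.4,0,0,-1]]'
python3 - <<'E'
from chk import *
s=r.sense();print('tcp',toh(s['eef_pos']),s['eef_pos'][2],s['tcp_rot'],s['contact_force'])
crop('side',220,150,420,300,4,'pics/j2.png');crop('top',225,140,360,275,4.4,'pics/j1.png')
E
```

```text
clock: 7.95
eef_pos: [630.0, -193.9, 22.5]
tcp_rot: [-1.574, 0.024, -0.059]
contact_force: [-4.5, 0.6, 5.0]
opening: 0.054
tcp [-34.9 -46.4] 22.51655533671624 [-1.57447704  0.02410793 -0.05927372] [-4.51232659  0.61445943  4.99239504]
```

View pics/j2.png

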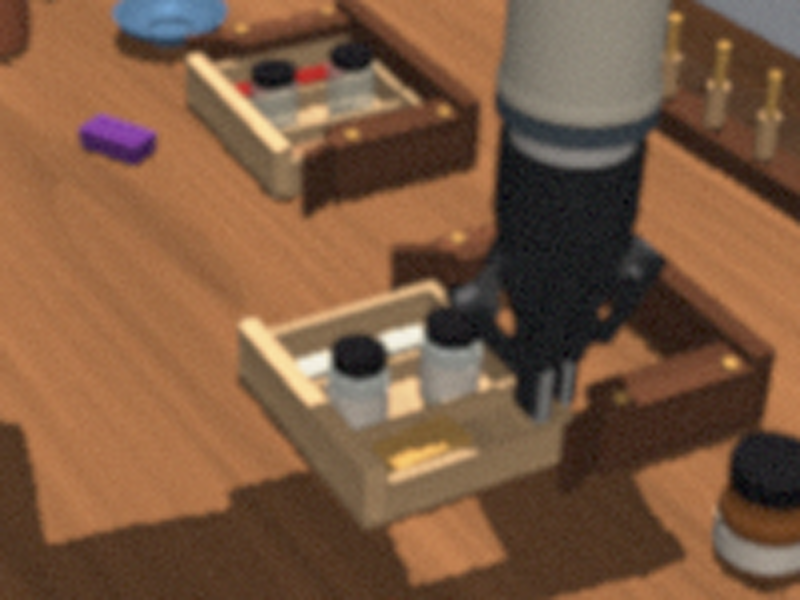

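View pics/j1.png

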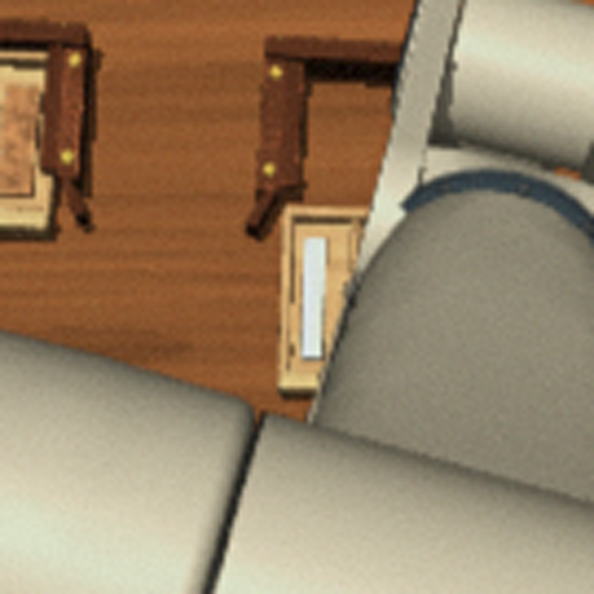

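Run:
```python
from chk import *
c=lambda p:(np.array([p],float)+.5)/4.4-.5+[225,140]
print(toh(back('top',c((287,206)),26)[0]),toh(back('top',c((279.5,392)),38)[0]))
plan([630,-193.9,22.5],-.068)
```

```text
[-33.2  74.9] [-166.1   74.6]
t 8.05 pos [ 630.9 -194.    22.5] rot [-1.5745  0.0222 -0.0595] F [-2.1  1.5  2.4] open 0.059
total rotvec deg [ 0.22  0.49 -1.27] shift cm (tool axes now) [-0.09  0.01 -0.  ]
```

```bash
python3 -m crank '[[0.1,0.3,-0.7,0,0,0,-1],[0.1,0,-0.6,0,0,0,-1],[0,0,0,0.4,0,0,-1],[0,0,-0.1,0.5,0,0,-1],[0,0,-0.1,0.5,0,0,-1],[0,0,-0.1,0.5,0,0,-1],[0,0,-0.1,0.5,0,0,-1],[0,0,-0.1,0.5,0,0,-1],[0,0,-0.1,0.4,0,0,-1],[0,0,0,0,0,0,-1]]'
python3 - <<'E'
from chk import *
plan([630,-193.9,22.5],-.068)
s=r.sense();print('tcp',toh(s['eef_pos']))
crop('side',220,150,420,300,4,'pics/k2.png');crop('top',225,140,360,275,4.4,'pics/k1.png')
E
```

```text
clock: 8.88
eef_pos: [659.2, -195.3, 22.6]
tcp_rot: [-1.57, -0.006, -0.064]
contact_force: [0.7, -0.5, 1.1]
opening: 0.057
t 8.88 pos [ 659.2 -195.3   22.6] rot [-1.5696 -0.0059 -0.0639] F [ 0.7 -0.5  1.1] open 0.057
total rotvec deg [-0.07  0.24  0.34] shift cm (tool axes now) [-2.93 -0.01 -0.05]
tcp [ -5.7 -45.8]
```

View pics/k2.png

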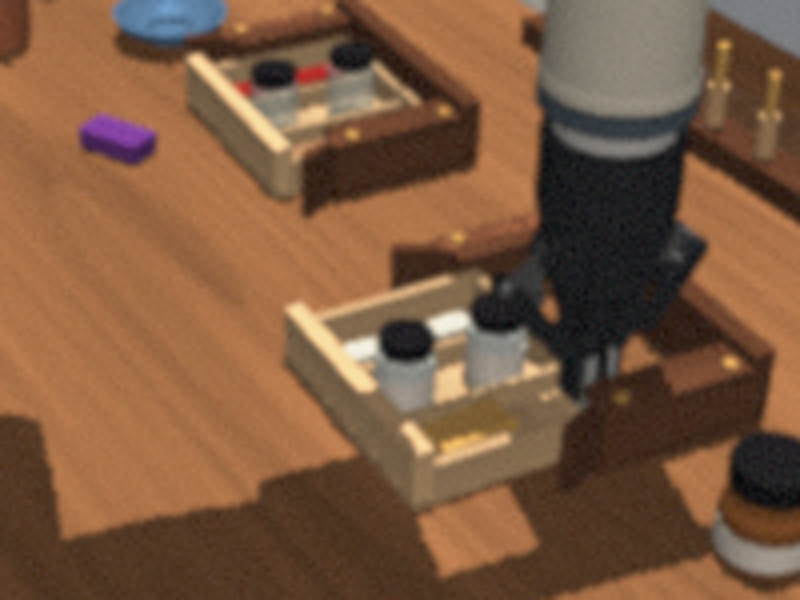

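View pics/k1.png

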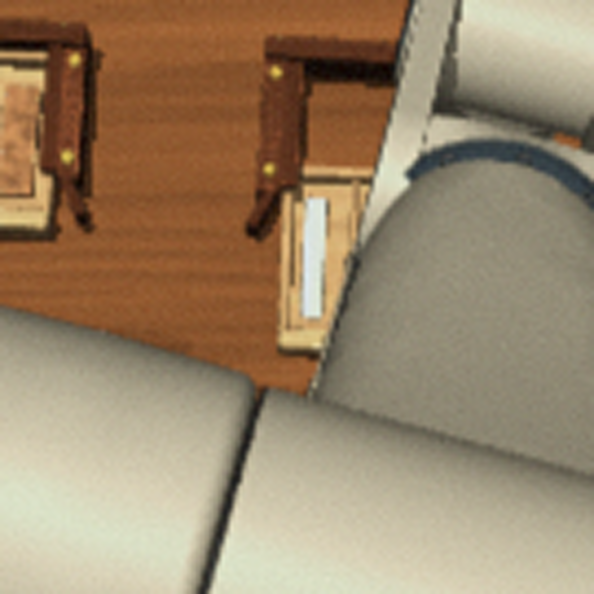

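```bash
python3 -m crank '[[0,0,0,0,0,0,-0.8],[0,0,0,0,0,0,-0.6],[0,0,0,0,0,0,-0.4],[0,0,0,0,0,0,-0.3],[0,0,0,0,0,0,-0.3],[0,0,0,0,-0.5,0,-0.3],[0,0,0,0,-1,0,-0.3],[0,0,0,0,-1.5,0,-0.3],[0,0,0,0,-2,0,-0.3],[0,0,0,0,-3,0,-0.3]]'
python3 - <<'E'
from chk import *
print(r.sense()['qpos'].round(2))
plan([498.4,-138.4,130],-.068+np.pi/2)
crop('side',220,150,420,300,4,'pics/l2.png')
E
```

```text
clock: 9.82
eef_pos: [655.5, -194.2, 101.6]
tcp_rot: [-1.567, 0.001, -0.065]
contact_force: [-0.9, 0.1, -0.3]
opening: 0.35
[-0.29  0.59  1.6   0.    0.96 -0.23]
t 9.82 pos [ 655.5 -194.2  101.6] rot [-1.567e+00  6.000e-04 -6.540e-02] F [-0.9  0.1 -0.3] open 0.35
total rotvec deg [ -0.2  -89.85   0.14] shift cm (tool axes now) [-16.04  -2.82   4.56]
```

View pics/l2.png

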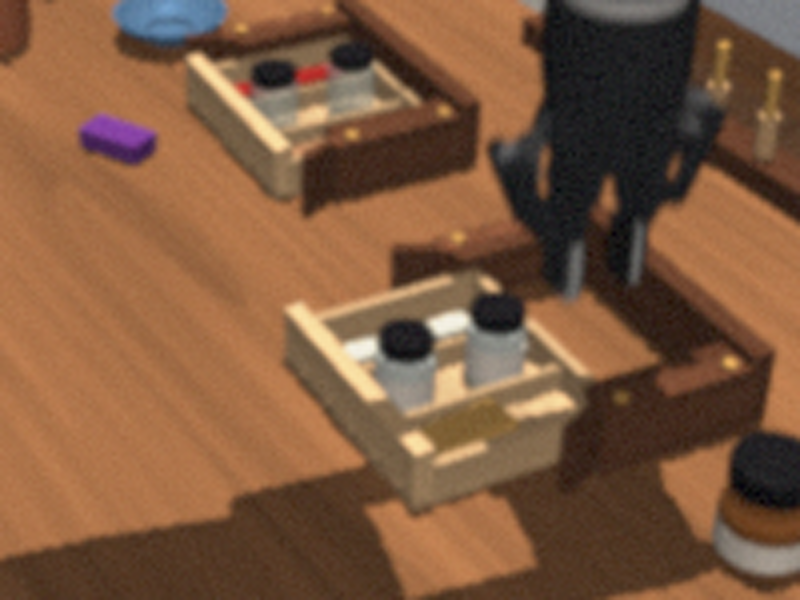

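```bash
python3 -m crank '[[0,0,0,-0.5,-1.5,0,0.3],[0,0,0,-2.5,-1.5,0.9,0.6],[0,0,0,-3.2,0,0.9,0.9],[0,0,0,-3.2,0,0.9,0.9],[0,0,0,-3.2,0,0.9,0.9],[0,0,0,-3,0,0.9,0.9],[0,-6.5,0,0,0,0,0.9],[0,-6.5,0,0,0,0,0.9],[0,-6.5,0,0,0,0,0.9],[0,-6.5,0,0,0,0,0.9]]' 
python3 -m crank '[[0,-6.5,0,0,0,0,0.9],[0,-6.5,0,0,0,0,0.9],[0,-6.5,0,0,0,0,0.9],[0,-6.5,0,0,0,0,0.9],[0,-6.5,0,0,0,0,0.9],[0,-6.5,0,0,0,0,0.9],[0,-6.5,0,0,0,0,0.9],[0,-6.5,0,0,0,0,0.9],[0,-6.5,0,0,0,0,0.9],[0,-4,0,0,0,0,0.9]]'
python3 - <<'E'
from chk import *
print(r.sense()['qpos'].round(2))
plan([498.4,-138.4,22],-.068+np.pi/2)
crop('top',225,140,360,275,4.4,'pics/m1.png')
E
```

```text
clock: 10.7
eef_pos: [505.1, -139.6, 158.0]
tcp_rot: [-1.591, -0.03, 0.403]
contact_force: [0.2, 0.1, -0.9]
opening: 0.948
clock: 11.53
eef_pos: [509.1, -140.7, 174.2]
tcp_rot: [-1.626, 0.011, 1.552]
contact_force: [-0.0, 0.8, 0.4]
opening: 0.95
[-0.27  0.26  1.94  0.    0.89 -1.83]
t 11.53 pos [ 509.1 -140.7  174.2] rot [-1.6264  0.0111  1.5525] F [-0.   0.8  0.4] open 0.95
total rotvec deg [ 3.2   2.86 -0.56] shift cm (tool axes now) [ 0.38 15.13  1.91]
```

View pics/m1.png

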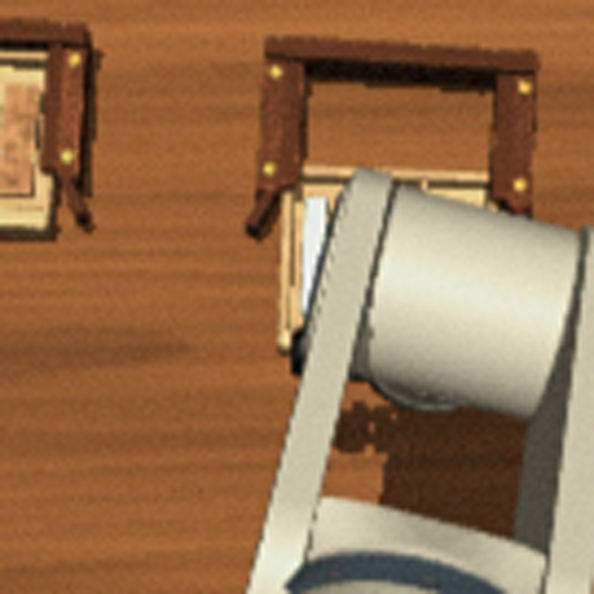

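```bash
python3 -m crank '[[3,2.8,-0.5,0.4,0,1.9,0.9],[0.3,0,0,0,1,0.2,0.9],[0,0,0,0,2,0,0.9],[0,0,0,0,2,0,0.9],[0,0,0,0,2,0,0.9],[0,0,0,0,2,0,0.9],[0,0,0,0,2,0,0.9],[0,0,0,0,1.5,0,0.9],[0,0,0,0,1,0,0.9],[0,0,0,0,0,0,0.9]]'
python3 - <<'E'
from chk import *
plan([498.4,-138.4,15],-.068+np.pi/2)
crop('side',220,150,420,300,4,'pics/n2.png')
E
```

```text
clock: 12.42
eef_pos: [496.8, -139.0, 38.5]
tcp_rot: [-1.594, 0.006, 1.497]
contact_force: [-0.1, 0.3, -0.0]
opening: 0.954
t 12.42 pos [ 496.8 -139.    38.5] rot [-1.5941  0.0061  1.4971] F [-0.1  0.3 -0. ] open 0.954
total rotvec deg [ 1.34 -0.32 -0.35] shift cm (tool axes now) [ 0.09  2.35 -0.1 ]
```

View pics/n2.png

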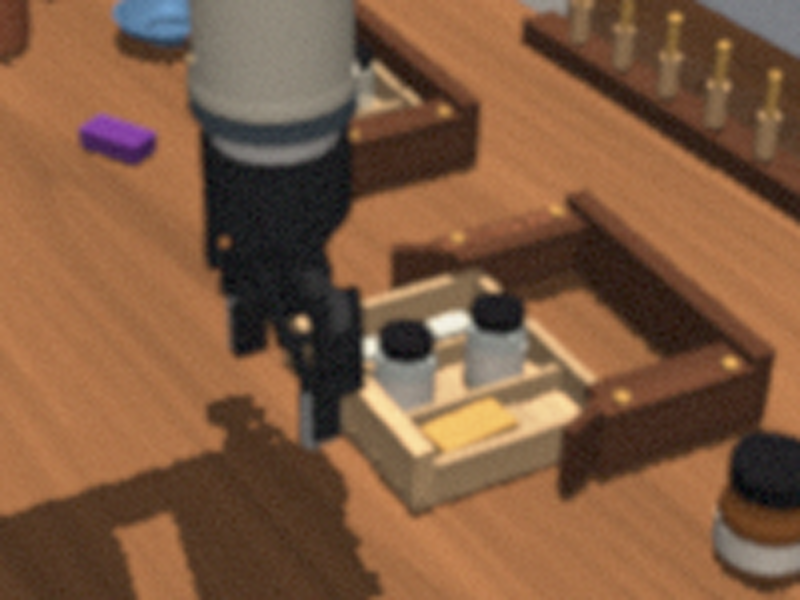

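```bash
python3 -m crank '[[1.3,-0.3,-0.3,0,0.5,-0.1,0.9],[0,0,0,0,0.6,0,0.9],[0,0,0,0,0.6,0,0.9],[0,0,0,0,0.5,0,0.9],[0,0,0,0,0.2,0,0.9],[0,0,0,0,0,0,0.9],[0,0,0,0,0,-0.4,0.9],[0,0,0,0,0,-0.5,0.9],[0,0,0,0,0,-0.5,0.9],[0,0,0,0,0,0,0.9]]'
python3 - <<'E'
from chk import *
plan([498.4,-138.4,15],-.068+np.pi/2)
print(toh(r.sense()['eef_pos']))
crop('side',220,150,420,300,4,'pics/o2.png')
E
```

```text
clock: 13.3
eef_pos: [517.2, -141.3, 16.4]
tcp_rot: [-1.578, 0.002, 1.502]
contact_force: [0.2, -0.5, -0.2]
opening: 0.951
t 13.3 pos [ 517.2 -141.3   16.4] rot [-1.5776  0.0021  1.5019] F [ 0.2 -0.5 -0.2] open 0.951
total rotvec deg [ 0.39 -0.05 -0.12] shift cm (tool axes now) [0.16 0.13 1.89]
[-151.1   -1.6]
```

View pics/o2.png

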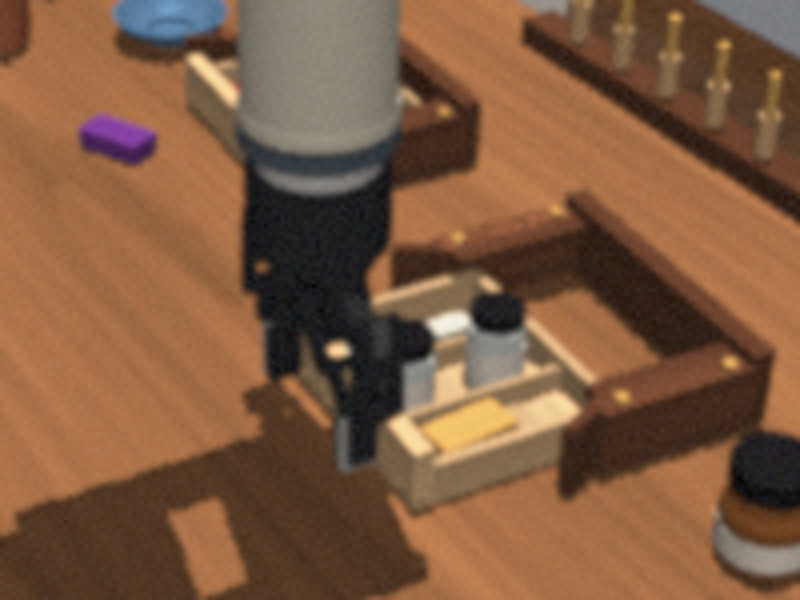

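```bash
python3 -m crank '[[0.3,0,0,0.1,0,-0.3,0.9],[0,0,0,0,0,-0.4,0.9],[0,0,0,0,0,-0.4,0.9],[0,0,0,0,0,-0.4,0.9],[0,0,0,0,0,-0.4,0.9],[0,0,0,0,0,-0.4,0.9],[0,0,0,0,0,-0.4,0.9],[0,0,0,0,0,-0.4,0.9],[0,0,0,0,0,-0.4,0.9],[0,0,0,0,0,-0.3,0.9]]'
python3 - <<'E'
from chk import *
plan([517,-141,15],-.068+np.pi/2)
print(toh(r.sense()['eef_pos']))
crop('side',220,150,420,300,4,'pics/p2.png');crop('top',225,140,360,275,4.4,'pics/p1.png')
E
```

```text
clock: 14.18
eef_pos: [548.9, -141.2, 15.0]
tcp_rot: [-1.553, -0.0, 1.502]
contact_force: [-5.2, 0.4, 3.0]
opening: 0.952
t 14.18 pos [ 548.9 -141.2   15. ] rot [-1.5529e+00 -5.0000e-04  1.5024e+00] F [-5.2  0.4  3. ] open 0.952
total rotvec deg [-1.03 -0.02  0.03] shift cm (tool axes now) [-0.2   0.06  3.19]
[-119.4    0.7]
```

View pics/p2.png

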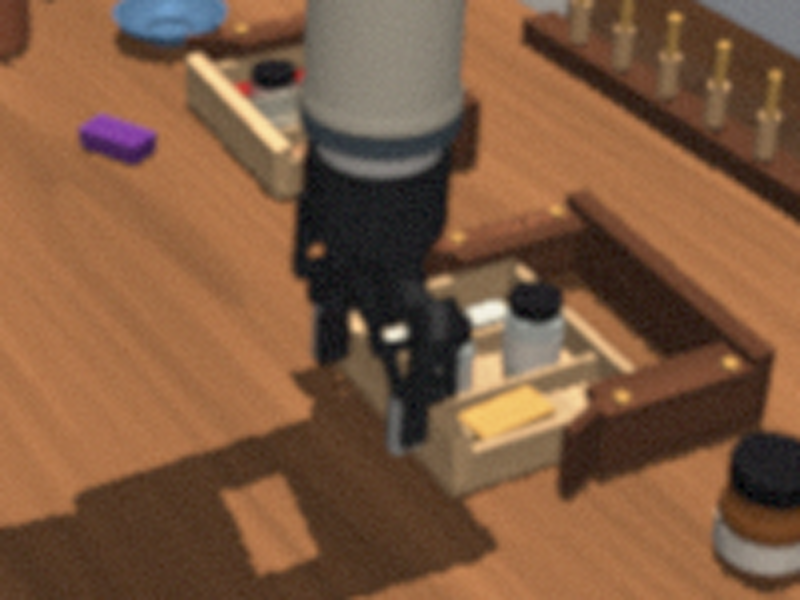

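View pics/p1.png

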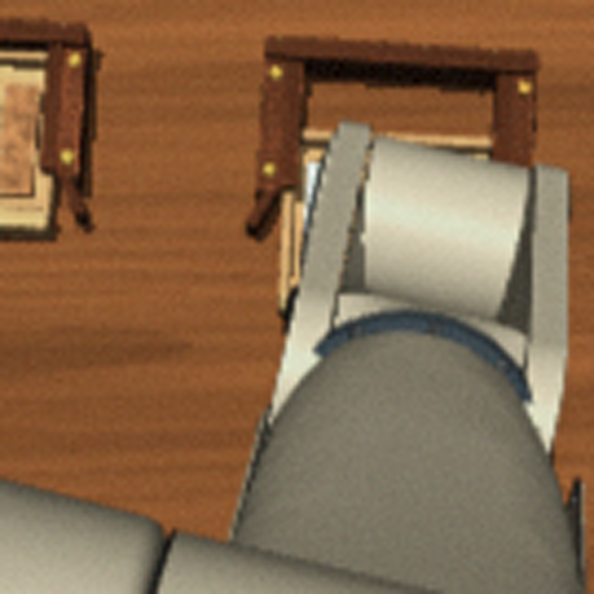

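```bash
python3 -m crank '[[-0.5,0,0,0,0,-0.3,0.9],[-0.4,0,0,0,0,-0.4,0.9],[-0.2,0,0,0,0,-0.4,0.9],[-0.2,0,0,0,0,-0.4,0.9],[-0.2,0,0,0,0,-0.4,0.9],[-0.2,0,0,0,0,-0.4,0.9],[-0.2,0,0,0,0,-0.4,0.9],[-0.2,0,0,0,0,-0.4,0.9],[-0.2,0,0,0,0,-0.4,0.9],[-0.1,0,0,0,0,-0.2,0.9]]'
python3 - <<'E'
from chk import *
plan([517,-141,15],-.068+np.pi/2)
print(toh(r.sense()['eef_pos']))
crop('side',220,150,420,300,4,'pics/q2.png');crop('top',225,140,360,275,4.4,'pics/q1.png')
E
```

```text
clock: 15.12
eef_pos: [581.5, -142.8, 14.0]
tcp_rot: [-1.588, -0.002, 1.502]
contact_force: [-4.8, 0.5, 3.1]
opening: 0.949
t 15.12 pos [ 581.5 -142.8   14. ] rot [-1.5877 -0.002   1.5024] F [-4.8  0.5  3.1] open 0.949
total rotvec deg [ 0.97 -0.02  0.12] shift cm (tool axes now) [-0.26 -0.21  6.44]
[-86.8   1.3]
```

View pics/q2.png

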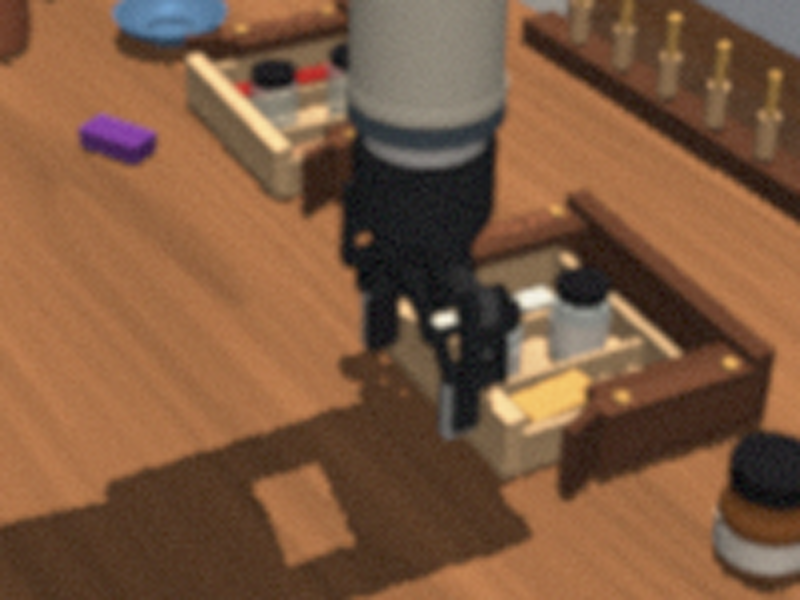

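View pics/q1.png

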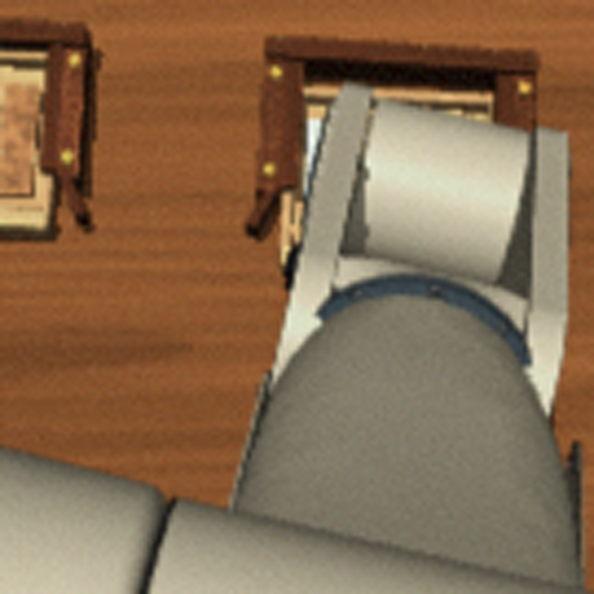

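```bash
python3 -m crank '[[0.4,0,0,0,0,-0.2,0.9],[0.2,0,0,0,0,-0.2,0.9],[0,0,0,0,0,-0.2,0.9],[0,0,0,0,0,-0.2,0.9],[0,0,0,0,0,-0.15,0.9],[0,0,0,0,0,-0.15,0.9],[0,0,0,0,0,-0.15,0.9],[0,0,0,0,0,-0.15,0.9],[0,0,0,0,0,-0.15,0.9],[0,0,0,0,0,-0.15,0.9]]'
python3 - <<'E'
from chk import *
plan([517,-141,15],-.068+np.pi/2)
print(toh(r.sense()['eef_pos']))
crop('side',220,150,420,300,4,'pics/r2.png')
E
```

```text
clock: 16.05
eef_pos: [593.3, -143.3, 13.3]
tcp_rot: [-1.563, -0.003, 1.502]
contact_force: [-8.7, -0.3, 5.9]
opening: 0.95
t 16.05 pos [ 593.3 -143.3   13.3] rot [-1.5633 -0.0032  1.5022] F [-8.7 -0.3  5.9] open 0.95
total rotvec deg [-0.43 -0.04  0.19] shift cm (tool axes now) [-0.29 -0.11  7.63]
[-75.    1.6]
```

View pics/r2.png

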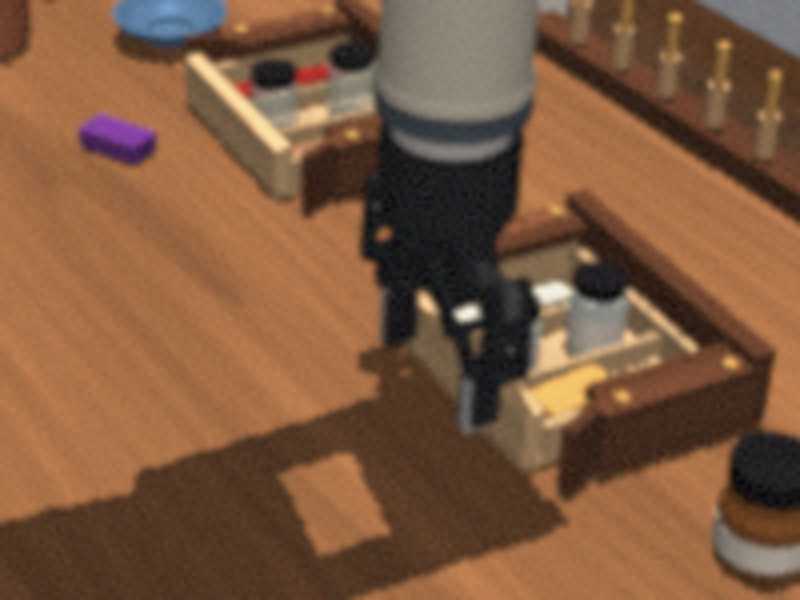

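```bash
python3 -m crank '[[0,0,0,0,0,-0.15,0.9],[-0.2,0,0,0,0,-0.15,0.9],[-0.2,0,0,0,0,-0.15,0.9],[-0.1,0,0,0,0,-0.2,0.9],[-0.1,0,0,0,0,-0.2,0.9],[-0.1,0,0,0,0,-0.2,0.9],[-0.1,0,0,0,0,-0.2,0.9],[0,0,0,0,0,-0.2,0.9],[0,0,0,0,0,-0.2,0.9],[0,0,0,0,0,-0.2,0.9]]'
python3 - <<'E'
from chk import *
plan([517,-141,15],-.068+np.pi/2)
print(toh(r.sense()['eef_pos']))
E
```

```text
clock: 16.93
eef_pos: [592.8, -142.8, 10.6]
tcp_rot: [-1.537, -0.007, 1.502]
contact_force: [-11.2, -0.4, 8.6]
opening: 0.95
t 16.93 pos [ 592.8 -142.8   10.6] rot [-1.5374 -0.0068  1.5016] F [-11.2  -0.4   8.6] open 0.95
total rotvec deg [-1.91 -0.06  0.39] shift cm (tool axes now) [-0.35 -0.19  7.58]
[-75.5   2.1]
```

```bash
python3 -m crank '[[0,0,0,0,-0.1,0.3,0.9],[0,0,0,0,0,0.8,0.9],[0,0,0,0,0,1,0.9],[0,0,0,0,0,1,0.9],[0,0,0,0,-1,1,0.9],[0,0,0,0,-2,1,0.9],[0,0,0,0,-2.5,2.5,0.9],[0,0,0,0,-2.5,3,0.9],[0,0,0,0,-2.5,3,0.9],[0,0,0,0,-2,3,0.9]]' 
python3 -m crank '[[0,0,0,3,-2,0,0.9],[0,0,0,3.5,-2,0,0.9],[0,0,0,3.5,0,0,0.9],[0,0,0,3.5,0,0,0.9],[0,0,0,3.5,0,0,0.9],[0,0,0,3.5,0,0,0.9],[0,0,0,3.5,0,0,0.9],[0,0,0,3,0,0,0.9],[0,0,0,0,0,0,0.9],[0,0,0,0,0,0,0.9]]'
python3 - <<'E'
from chk import *
crop('side',260,150,420,270,5,'pics/s2.png')
im=cams.grab_frame('top');cv2.imwrite('pics/tz.png',im)
o=cv2.resize(im[145:215,275:355],None,fx=8,fy=8,interpolation=cv2.INTER_CUBIC);o=cv2.convertScaleAbs(o,alpha=1.5)
cv2.imwrite('pics/s0.png',o)
draw(o,'top',h,TR,(255,0,0),275,145,8);cv2.imwrite('pics/s1.png',o)
E
```

```text
clock: 17.77
eef_pos: [425.6, -131.7, 140.9]
tcp_rot: [-1.544, -0.006, 1.503]
contact_force: [0.9, -0.2, 1.5]
opening: 0.944
clock: 18.6
eef_pos: [436.9, 147.2, 190.4]
tcp_rot: [-1.563, -0.01, 1.494]
contact_force: [-0.3, 0.2, -0.2]
opening: 0.951
```

View pics/s2.png

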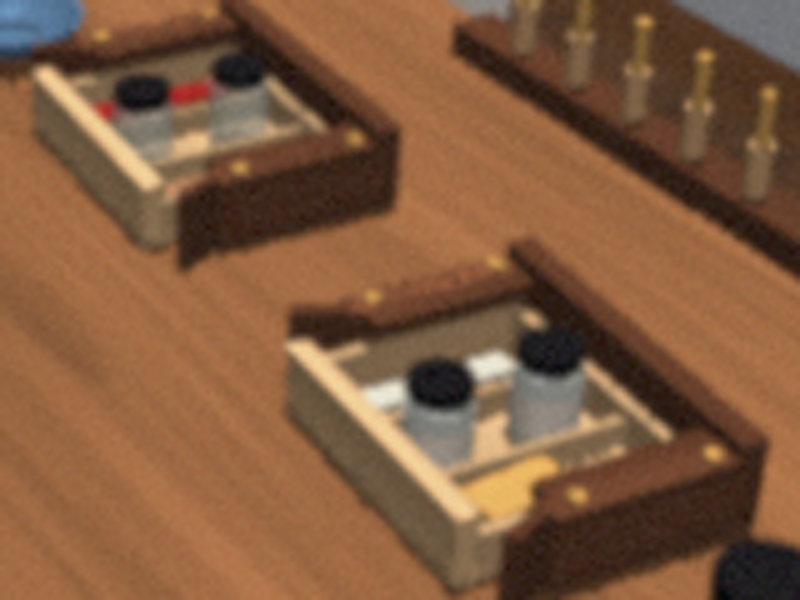

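View pics/s0.png

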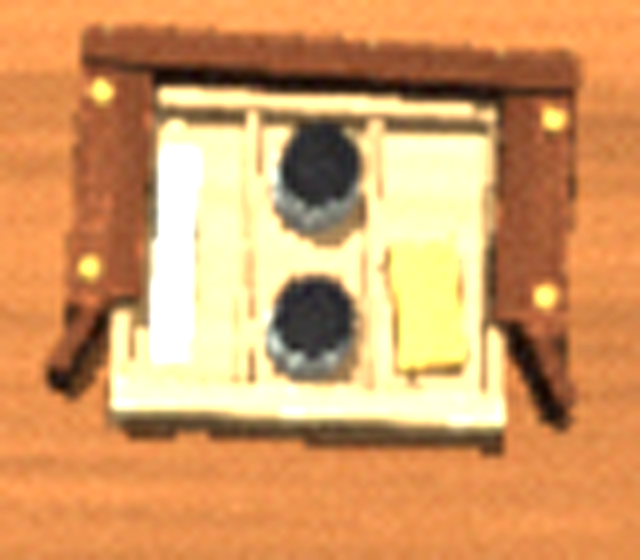

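View pics/s1.png

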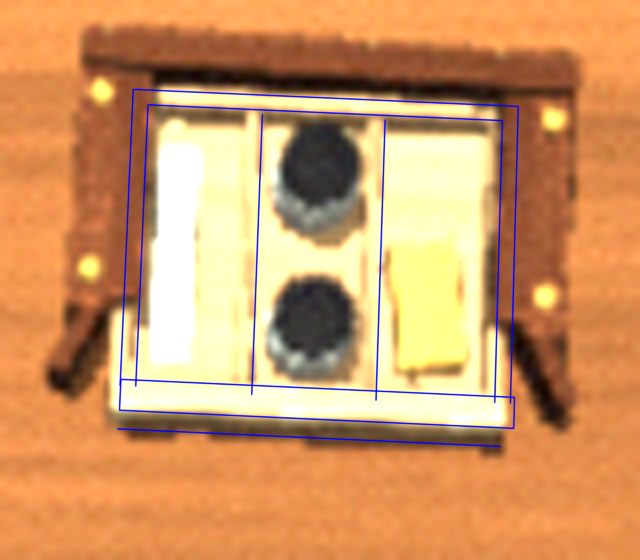

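Run:
```python
from chk import *
c=lambda L:(np.array(L,float)+.5)/8-.5+[275,145]
p,e=fit('top',[(-65,75,38),(-65,-75,38),(59,24,20),(59,-24,20)],c([(113,409),(505,427),(253,113),(376,122)]),h)
print(p,toh(p),p[2]-h[2],e.round(2))
# far top edge x in the holder frame vs stop
for uv,z in(((330,97),26),((330,78),50)):print(toh(back('top',c([uv]),z)[0]))
for uv in((320,150),(314,312)):print(toh(back('top',c([uv]),55)[0]))
print(r.sense()['contact_force'])
a=cv2.imread('pics/top0.png');b=cv2.imread('pics/tz.png')
d=cv2.absdiff(a,b).max(2);d[d<60]=0
cv2.imwrite('pics/diff.png',d)
cv2.imwrite('pics/full.png',b)
```

```text
[ 6.68029473e+02 -1.46927214e+02 -6.60107007e-02] [-0.2  3.1] 0.001989299272711395 [[-0.21  0.15]
 [ 0.06  0.07]
 [ 0.09  0.12]
 [ 0.06 -0.35]]
[65.2 -1.9]
[65.8  0. ]
[35.8  3.2]
[-27.3   3.3]
[-0.3585663   0.70296289 -1.00150918]
```

View pics/full.png

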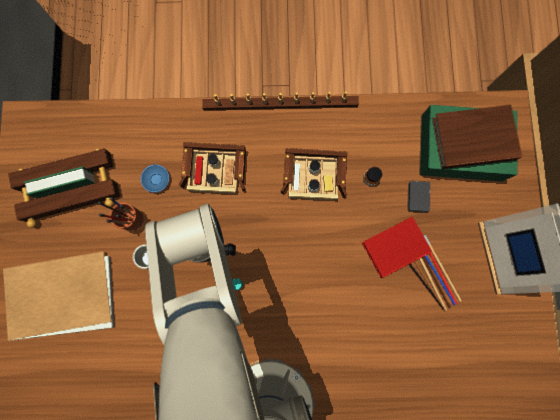

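```bash
python3 -c "
from rig import r,order
print(order.sign_off())"
```

```text
the job is handed in; nothing more can be done
None
```

The tray is fully home in the empty holder, and I handed the job in at about 19 s of the 67 s allowed. Sign-off gave no verdict.

**How it was done:** There was no room for a finger between the near wall and the near jar. I gripped the tray's far wall over the free end of the right lane, slid it round into line with the slot, and drew it under the lips. Then I let go and pushed the near wall with both open fingers until it stalled against the back stop, at about 11 N.

**Last checks, from the top and side pictures with the arm clear:**

| Check | Result | Allowed |
|---|---|---|
| Along the slot | about -0.2 mm | ±8 mm |
| Across the slot | about +3 mm | ±10 mm |
| In line | about 0.002 rad | 0.08 rad |

- **Load:** both jars stand upright in the middle lane, and the folder and brass block are in their lanes.
- **Bystanders:** I saw none out of place. The raised arm partly hid the cup and the turquoise jar in the last top view, so I did not measure those two.
- **Disagreements:** the dividers alone suggested up to 0.02 rad of turn, more than the fit shows but well within the limit. Early on, the side camera's overlay of the tray sat about 3 mm off the top camera's fit, so these positions rest on the top camera.

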